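# Start the coffee on the hot plate

## Robot

A 6-joint arm with a two-finger parallel gripper is mounted at the origin on a cart in front of the work surface, level with it; the furniture and walls round the work are solid. World frame = base frame: x ahead of the robot, y to its left, z up, the work surface at z = 0. Lengths are in m, angles in rad, forces in N, time in s.
With the tool pointing down it reaches from about 0.375 to 0.9 m from the base axis. Payload 3.1 kg.
Tool frame: the origin (TCP) lies between the finger pads; the fingertips stand manip.finger_overhang ahead of it and the grasp point (between the pads) lies 5 mm behind it (manip.finger_overhang is the distance from the TCP to the fingertips, in m); z points along the fingers, y is the line along which they close (so a half turn about z gives the same grasp; the last joint's range is limited). The gripper opens to 85 mm and grips with 20 to 120 N. Pads are 22 mm wide; open, the fingers measure 114 mm over their backs; the gripper's body (76 mm by 85 mm) begins 54 mm behind the grasp point. The pads swing forward as they close: fully open they stand 13 mm farther back than shut.
Start: joints at [-1.417, 0.527, 1.433, -0, 1.181, -0.178], TCP at [0.204, -0.591, 0.245] pointing down, gripper open.
Joint ranges: [-3.08, 3.08], [-0.75, 2.2], [0.22, 2.44], [-1.43, 4.57], [0, 2.65], [-2.85, 2.85]. Speed limits (rad/s): [2.79, 2.79, 3.14, 3.14, 3.14, 3.14].

## Interface

Orientations are given as a unit quaternion [x, y, z, w].
In Python, from station import manip gives the robot as it stands.
- The arm moves only by the tool drive_tool, never from a script. Its argument "plan" is a list of rows, each a list of 7 numbers: the shift along the tool's x, y, z in m, then the turn, a rotation vector about the tool's x, y, z in degrees, then the opening, from -1 (shut) to 1 (fully open). In form: [[x, y, z, wx, wy, wz, gripper], ...]. A call has 1 to 10 rows; each row shifts and turns the commanded pose from where the row before left it, along the tool's axes as they then stand; what a row does not reach is not made up. A row lasts 1/10 s, in which the tool goes at most 50 mm and 8.59 degrees, less where a joint would pass 70% of its speed; a pose out of reach is approached as far as the arm can. A call is refused whole if a number of a shift passes 0.05 or a number of a turn 8.59, either way. A call with a gripper value outside its range is refused whole. The fingers move at their own pace and stop on an object; "newtons" is the grip in N (left out, the last holds). Time passes only in rows, so rows that do not move let the fingers close. It gives the time, the measured TCP pose, the force, the opening and the grip force at its end, in the units of the state.
- manip.sense(): the state, without advancing time (a new reading comes with each control period).
- manip.snapshot(name): name is "scene" or "side" or "wrist"; returns a dict with "image" (400x640x3 uint8, red, green, blue), "z_map" (400x640 float32, m along the optical axis (not along the pixel's ray), 0 where there is no reading), "fov_y" (degrees; the focal length in pixels is half the picture's height over the tangent of half this angle, whatever the lens; pixels are square), "cx", "cy" (the principal point, pixels), "extrinsics" (4x4, takes a point from camera to world coordinates); the wrist camera has in their place "mount" (4x4, takes a point from camera to tool coordinates, whose origin is the TCP and whose axes are the flange's). Camera axes: x right, y up, looking along -z (the intrinsics and any distortion apply to the point x, -y, -z); pixel columns grow to the right and rows downward; lengths in m; the calibration is good to about 2 mm. A picture is of the moment at which its call begins: read the wrist's pose just before it.
- manip.sign_off(): hands the job in; it is judged then, once.
The state is a dict: "t": time; "q": joint angles; "qd": joint speeds; "tau": joint torques, N m; "tcp_pos": TCP position; "tool_rot": TCP orientation; "force": force on the tool from outside, world axes, zero at the start; "ft_torque": the same for the moment, N m; "finger_gap": opening from 0.0 (shut) to 1.0 (fully open); "gripper_force": force on a finger pad.
Only numpy, scipy, OpenCV 4.12 (cv2) and the standard library are available. Lean on these libraries where they do the work, as an engineer would, in place of code of your own. Each camera call takes 0.05 s, during which the arm holds its last target. There are 200 camera calls.

## Task

Start the coffee on the hot plate: turn its thermostat dial until the white pointer is in line with the little dark steel marker on the scale, then swing the timer lever all the way to its stop and let it spring back to rest. Leave the marker, the coffee pot and everything else where they are, and the dial exactly at the marker.

Things in the scene. Friction and masses are not known exactly. Their poses are not given: they have to be found in the camera images.
- hotplate: White portable hot plate, fixed to the worktop, 200 (x) x 420 (y) mm; its flat deck is 55 mm above the worktop. Origin: centre of its underside; its z is up, its -x is its front (towards the robot), its +y its left. A dark round cooking plate (150 mm across, 9 mm above the deck) lies at y = +130 mm; the thermostat dial and the timer lever are to the right of it.
- dial_axis (a point): Point on the dial's axis at deck height, at (0, -35) mm from the hot plate's origin.
- dial (a joint): Thermostat dial: black disc, 72 mm across, 6 mm high, with an upright finger bar across it through the axis: 68 mm long, 12 mm thick, from 6 to 33 mm above the deck. It turns about the vertical axis. 0 = lower end stop, 4.712 = upper end stop, grows clockwise seen from above. It stays where it is left; friction moment about 0.05 N m.
- dial_pointer (a point): Tip of the dial's white pointer, 45 mm from the axis, 6 mm above the deck. In the hot plate's frame it lies in direction 2.356 - dial (rad, counter-clockwise from +x, seen from the axis). A white line on top of the finger bar runs from the axis to this end; the other end has none and is rounded and thicker (18 mm).
- rider (a joint): The memory marker: small dark steel rider, 20 x 9 mm and 4.5 mm high, sitting on the scale ring just outside the dial (48 to 70 mm from the axis). Its angle about the dial's axis, same zero and direction as the dial: pointer and marker are in line when both values are equal. Stiff (0.4 N m); it must stay where it is.
- rider_tip (a point): The point 45 mm from the dial's axis in the direction of the marker, 6 mm above the deck: where the pointer's tip must come.
- lever (a joint): Timer lever: a flat steel arm on a vertical pivot that ends in an upright black round finger post, 13 mm across, 75 mm from the pivot, from 4 to 38 mm above the deck (arm: 5 to 10 mm). 0 = rest (post to the right), 1.0 rad = its stop (post to the left), grows clockwise seen from above. A spring (0.11 N m at rest, 0.23 at the stop) sends it home when let go.
- lever_pivot (a point): Point on the lever's pivot axis at deck height, at (20, -160) mm from the hot plate's origin.
- lever_tab (a point): Centre of the top of the lever's finger post, 38 mm above the deck. In the hot plate's frame it lies in direction 3.642 - lever (rad, counter-clockwise from +x) from the pivot, 75 mm away.
- moka_pot: Aluminium stove-top coffee maker, 87 mm across, 182 mm high, standing loose on the cooking plate, its handle towards the front. Origin: on its underside, 16 mm from the middle of its body towards the handle.
- tea_cup_1: Bystander: porcelain tea cup, 97 x 118 x 70 mm, stands to the right of the hot plate. Origin: on its underside.
- tea_cup_2: Bystander: porcelain tea cup, 97 x 118 x 70 mm, stands to the left of the hot plate. Origin: on its underside.
- salt_shaker: Bystander: salt shaker, 44 mm across, 90 mm high, stands to the left of the hot plate. Origin: on its underside.
- sugar_bowl: Bystander: porcelain sugar bowl with lid, 95 mm across, 114 mm high, at the far left of the worktop. Origin: on its underside.
- mug_table: Bystander: mug, 78 x 116 x 101 mm, at the far left near the front edge. Origin: on its underside.
- tumbler_8: Bystander: glass tumbler, 70 mm across, 91 mm high, at the right end of the worktop. Origin: on its underside.
There are look-alikes about, which are no part of the job. There is more than one size of the moka_pot; the one meant has the size given above.

How it is judged:
By the outcome, as a careful person would: the job done as asked, in the order asked, and still so for the second after the job is handed in, with the robot touching nothing.
It also fails if it takes over 58 s, if anything falls off the work surface, if the arm or the gripper's body presses on something with over 40 N, if the wrist force passes 120 N, or if a joint passes its speed limit or range.

## Working session

There is one attempt and no reset: what is moved stays moved. The work goes in short steps, Python scripts to look and compute and a tool call to move; the robot and the scene stay as the last step left them, time stands still between calls to the robot, and variables do not carry over. Pictures are saved under pics/ and viewed, at most 10 in all, crops included, and the job is handed in when it is done.

Besides the shell and the picture viewer there is one more tool, called after "Request:" as name([rows], argument=value, ...), one row to a line, values as JSON. drive_tool: Moves the arm, as the interface text tells. Its arguments: {"type":"object","properties":{"plan":{"type":"array"},"newtons":{"type":"number"}},"required":["plan"]}

```bash
ls; mkdir -p pics; python3 - <<'E'
from station import manip
import cv2,numpy as np
s=manip.sense();print(s['t'],s['tcp_pos'],s['tool_rot'],s['finger_gap'],manip.finger_overhang)
for n in("scene","side"):
    d=manip.snapshot(n);cv2.imwrite(f"pics/{n}0.png",d["image"][:,:,::-1]);print(n,d["fov_y"],d["cx"],d["cy"],d["extrinsics"].round(3).tolist(),[k for k in d])
    np.savez(f"{n}0.npz",**{k:v for k,v in d.items()})
E
```

```text
pics
0.0 [ 0.20409107 -0.58999619  0.24430258] [ 9.86186921e-01  1.65632426e-01  1.21676734e-05 -1.12044862e-03] 0.9997319222435408 0.014
scene 50.88448613544431 317.05876261295435 200.6573015088991 [[-0.745, 0.311, -0.591, -0.408], [-0.667, -0.333, 0.666, 1.225], [0.011, 0.89, 0.455, 0.819], [0.0, 0.0, 0.0, 1.0]] ['image', 'z_map', 'fov_y', 'cx', 'cy', 'extrinsics']
side 46.54729874377067 323.77471035453755 203.17527665264043 [[-0.879, 0.321, -0.352, -0.13], [-0.475, -0.624, 0.62, 1.31], [-0.021, 0.713, 0.701, 1.386], [0.0, 0.0, 0.0, 1.0]] ['image', 'z_map', 'fov_y', 'cx', 'cy', 'extrinsics']
```

View pics/scene0.png

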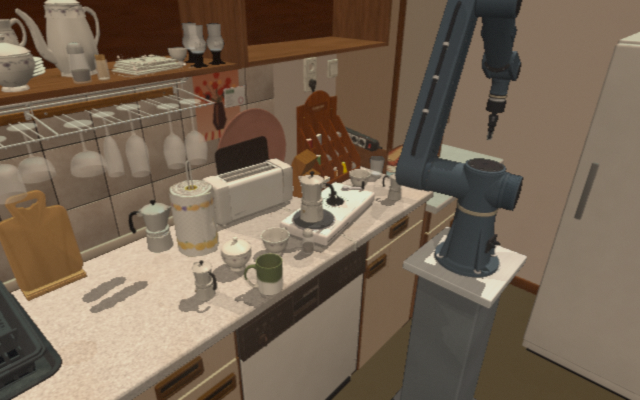

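View pics/side0.png

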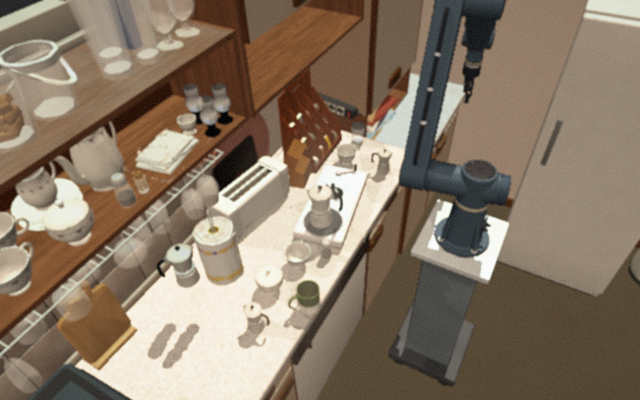

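The scene picture shows the hot plate around (330,210) with the pot at (313,197) and dial at about (336,200). The side picture shows the same at (325,205). I'll locate the deck in world coordinates and check the wrist view.

```bash
cat > h.py <<'E'
import numpy as np,cv2
from scipy.spatial.transform import Rotation as R
from station import manip
def K(d):
    f=200/np.tan(np.radians(d["fov_y"])/2); return f,float(d["cx"]),float(d["cy"])
def cloud(d,T):
    f,cx,cy=K(d);v,u=np.mgrid[:400,:640];z=d["z_map"]
    P=np.stack([(u-cx)/f*z,-(v-cy)/f*z,-z],-1)
    return P@T[:3,:3].T+T[:3,3]
def tool(s):
    T=np.eye(4);T[:3,:3]=R.from_quat(s["tool_rot"]).as_matrix();T[:3,3]=s["tcp_pos"];return T
def wrist(name):
    s=manip.sense();d=manip.snapshot("wrist");T=tool(s)@d["mount"]
    cv2.imwrite(f"pics/{name}.png",d["image"][:,:,::-1]);np.savez(f"{name}.npz",T=T,**d);return d,T
def hit(d,T,u,v,z):
    f,cx,cy=K(d);r=T[:3,:3]@np.array([(u-cx)/f,-(v-cy)/f,-1]);o=T[:3,3];return o+r*(z-o[2])/r[2]
def proj(d,T,p):
    f,cx,cy=K(d);c=T[:3,:3].T@(np.asarray(p)-T[:3,3]);return cx-f*c[0]/c[2],cy+f*c[1]/c[2]
E
python3 - <<'E'
from h import *
for n in("scene","side"):
    d=np.load(n+"0.npz");P=cloud(d,d["extrinsics"])
    m=(abs(P[...,2]-.055)<.006)&(P[...,0]>.3)&(P[...,0]<.9)&(abs(P[...,1])<.7)&(d["image"].min(-1)>150)
    k,l,st,c=cv2.connectedComponentsWithStats(m.astype(np.uint8));i=1+st[1:,4].argmax()
    Q=P[l==i];print(n,k,st[i],Q.mean(0),cv2.minAreaRect(Q[:,:2].astype(np.float32)))
    for p in [(315,190),(336,200),(355,197)] : print(P[p[1],p[0]])
d=manip.snapshot("wrist");print(d["mount"].round(3).tolist(),d["fov_y"])
E
```

```text
scene 6 [ 318  183   57   54 1078] [0.48665878 0.05810043 0.05486299] ((0.5167877078056335, 0.09618061780929565), (0.19598178565502167, 0.4207589626312256), 11.194408416748047)
[0.4651286  0.25128519 0.19148385]
[0.49933845 0.09084389 0.08110733]
[ 0.49207749 -0.02298103  0.05495378]
side 46 [ 315  166   52   76 1386] [0.49768648 0.04492024 0.05471971] ((0.5157076716423035, 0.09922774136066437), (0.19689369201660156, 0.42154163122177124), 11.525847434997559)
[0.51483391 0.23540729 0.22263237]
[0.50303653 0.09101604 0.05182621]
[0.43856311 0.04529929 0.05814509]
[[-0.0, 0.951, 0.31, 0.079], [1.0, 0.0, 0.001, 0.001], [0.001, 0.31, -0.951, -0.128], [0.0, 0.0, 0.0, 1.0]] 66.89191595250786
```

Request:
drive_tool([
  [0.033, -0.035, 0, 0, 0, 0, 1],
  [0.033, -0.035, 0, 0, 0, 0, 1],
  [0.033, -0.035, 0, 0, 0, 0, 1],
  [0.033, -0.035, 0, 0, 0, 0, 1],
  [0.033, -0.035, 0, 0, 0, 0, 1],
  [0.033, -0.035, 0, 0, 0, 0, 1],
  [0.033, -0.035, 0, 0, 0, 0, 1],
])

```text
t: 0.85
tcp_pos: [0.3429, -0.2818, 0.2453]
tool_rot: [0.986, 0.165, 0.0, -0.0]
force: [0.4, -0.7, -0.5]
finger_gap: 1.002
gripper_force: 0.0
```

Request:
drive_tool([
  [0.033, -0.035, 0, 0, 0, 0, 1],
  [0.033, -0.035, 0, 0, 0, 0, 1],
  [0.033, -0.035, 0, 0, 0, 0, 1],
  [0.033, -0.035, 0, 0, 0, 0, 1],
  [0.033, -0.035, 0, 0, 0, 0, 1],
  [0.033, -0.035, 0, 0, 0, 0, 1],
  [0.033, -0.035, 0, 0, 0, 0, 1],
  [0, 0, 0, 0, 0, 0, 1],
  [0, 0, 0, 0, 0, 0, 1],
])

```text
t: 1.75
tcp_pos: [0.4806, 0.0245, 0.245]
tool_rot: [0.986, 0.167, -0.0, 0.0]
force: [-0.7, -0.4, -0.1]
finger_gap: 0.999
gripper_force: 0.0
```

```bash
python3 - <<'E'
from h import *
d,T=wrist("w1");s=manip.sense();print(s['t'],s['tcp_pos'],s['tool_rot'],s['q'])
P=cloud(d,T)
m=(abs(P[...,2]-.055)<.006)&(d["image"].min(-1)>140)
Q=P[m];print(len(Q),Q.mean(0),cv2.minAreaRect(Q[:,:2].astype(np.float32)))
cv2.imwrite("pics/w1m.png",m.astype(np.uint8)*255)
E
```

```text
1.8 [0.48026896 0.02341987 0.24500793] [ 9.86086280e-01  1.66233280e-01 -5.82882241e-04  6.75339972e-05] [-1.83903026e-01  3.35453095e-01  1.78428019e+00 -6.18037562e-04
  1.02290774e+00  1.05319832e+00]
51864 [0.53990919 0.05957726 0.05450993] ((0.5290851593017578, 0.039463192224502563), (0.22278237342834473, 0.541257381439209), 6.769906997680664)
```

View pics/w1.png

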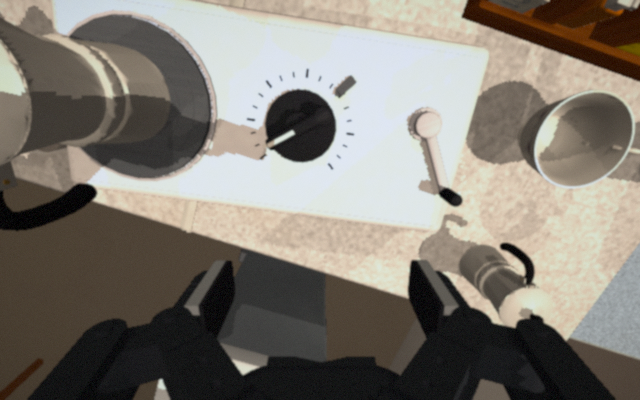

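The wrist view shows the dial at (301,125), the white pointer line towards (268,148), the steel marker at (345,86), the lever pivot at (427,123) and its post at (451,197). I'll enlarge the dial.

```bash
python3 - <<'E'
from h import *
im=cv2.imread("pics/w1.png")[50:200,230:480]
cv2.imwrite("pics/w1c.png",cv2.resize(im,None,fx=3.2,fy=3.2,interpolation=cv2.INTER_CUBIC))
E
```

```text
(no output)
```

View pics/w1c.png

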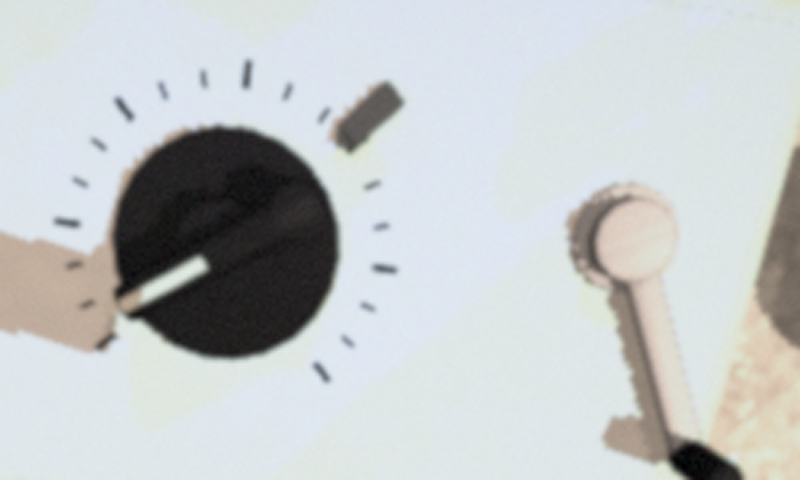

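```bash
cat >> h.py <<'E'
def cr(u,v): return 230+(u+.5)/3.2-.5, 50+(v+.5)/3.2-.5
E
python3 - <<'E'
from h import *
d=np.load("w1.npz");T=d["T"]
H=lambda u,v,z:hit(d,T,*cr(u,v),.055+z)[:2]
c=H(227,242,.006); print("disc",c, "width",np.linalg.norm(H(113,242,.006)-H(339,242,.006)))
a=H(207,265,.033);b=H(140,301,.033);print("line",a,b)
pv=H(635,238,.012);print("pivot~",pv)
ri,ro,rc=H(345,142,.0045),H(395,93,.0045),H(370,117,.0045);print("rider r",[np.linalg.norm(p-c)for p in(ri,ro,rc)])
ang=lambda p,q=c:np.degrees(np.arctan2(*(p-q)[::-1]))
pa=ang(b,a);print("bar dir",pa,ang(b),"rider",ang(rc),ang(ro,ri))
# ticks (on deck)
for u,v in[(105,342),(66,222),(124,109),(248,74),(384,268),(322,372)]: print((u,v),ang(H(u,v,0)),np.linalg.norm(H(u,v,0)-c))
# plate edges on deck from image
P=cloud(d,T);m=(abs(P[...,2]-.055)<.006)
k,l,st,_=cv2.connectedComponentsWithStats(m.astype(np.uint8));i=l[100,400];Q=P[l==i];print(cv2.minAreaRect(Q[:,:2].astype(np.float32)),st[i])
E
```

```text
disc [0.52906337 0.06270835] width 0.07074519425558984
line [0.52330512 0.06504841] [0.50709565 0.08036422]
pivot~ [ 0.57192409 -0.05524875]
rider r [np.float64(0.0469455604787863), np.float64(0.06717885908310846), np.float64(0.05722112496369002)]
bar dir 136.62374113140243 141.21050746530105 rider -30.951155365325597 -27.614628179577842
(105, 342) 147.3600521632264 0.05242830936721762
(66, 222) 102.83889562060206 0.051644281511590125
(124, 109) 57.72202915466977 0.050018326332675035
(248, 74) 11.112781632949075 0.04954205639842867
(384, 268) -80.42566986393064 0.050644654856316106
(322, 372) -125.16418045715943 0.05207539654916753
((0.5214704275131226, 0.09696581959724426), (0.1957811862230301, 0.4157409965991974), 11.189338684082031) [   50     0   439   232 54162]
```

Request:
drive_tool([
  [0, 0, 0, 0, 0, -8.59, 1],
  [0, 0, 0, 0, 0, -8.59, 1],
  [0, 0, 0, 0, 0, -8.59, 1],
  [0, 0, 0, 0, 0, -8.59, 1],
  [0, 0, 0, 0, 0, -8.59, 1],
  [0, 0, 0, 0, 0, -8.59, 1],
  [0, 0, 0, 0, 0, -8.59, 1],
])

```text
t: 2.5
tcp_pos: [0.4801, 0.0213, 0.2452]
tool_rot: [0.77, 0.638, -0.0, -0.0]
force: [-0.1, -0.6, 0.9]
finger_gap: 1.002
gripper_force: 0.0
```

Request:
drive_tool([
  [0, 0, 0, 0, 0, -8.59, 1],
  [0, 0, 0, 0, 0, -8.59, 1],
  [0, 0, 0, 0, 0, -8.59, 1],
  [0, 0, 0, 0, 0, -8.59, 1],
  [0, 0, 0, 0, 0, -8.59, 1],
  [0, 0, 0, 0, 0, -8.59, 1],
  [0, 0, 0, 0, 0, -8.59, 1],
  [-0.02, 0.03, 0.037, 0, 0, 0, 1],
  [-0.02, 0.03, 0.037, 0, 0, 0, 1],
  [0, 0, 0, 0, 0, 0, 1],
])

```text
t: 3.5
tcp_pos: [0.5484, 0.0405, 0.1671]
tool_rot: [0.349, 0.937, -0.001, -0.004]
force: [-0.5, -0.4, -0.1]
finger_gap: 0.998
gripper_force: 0.0
```

Request:
drive_tool([
  [0, 0, 0, 0, 0, 0, 1],
  [0, 0, 0, 0, 0, 0, 1],
])

```text
t: 3.7
tcp_pos: [0.5473, 0.0409, 0.1746]
tool_rot: [0.348, 0.937, -0.0, 0.0]
force: [-0.7, -1.2, 0.7]
finger_gap: 0.996
gripper_force: 0.0
```

```bash
python3 - <<'E'
from h import *
d,T=wrist("w2");s=manip.sense();print(s['t'],s['tcp_pos'],s['tool_rot'],s['q'])
p=proj(d,T,[.5285,.0627,.061]);print(p)
u,v=int(p[0])-120,int(p[1])-90;print(u,v)
cv2.imwrite("pics/w2c.png",cv2.resize(cv2.imread("pics/w2.png")[max(v,0):v+180,u:u+240],None,fx=3.2,fy=3.2,interpolation=cv2.INTER_CUBIC))
E
```

```text
3.75 [0.54752131 0.04111518 0.17532137] [3.48286548e-01 9.37387688e-01 1.34414742e-04 8.85419165e-04] [-1.28541035e-01  5.20413818e-01  1.69402989e+00 -1.71453958e-04
  9.25363074e-01 -9.87748886e-01]
(np.float64(327.56693322054406), np.float64(170.454976860231))
207 80
```

View pics/w2c.png

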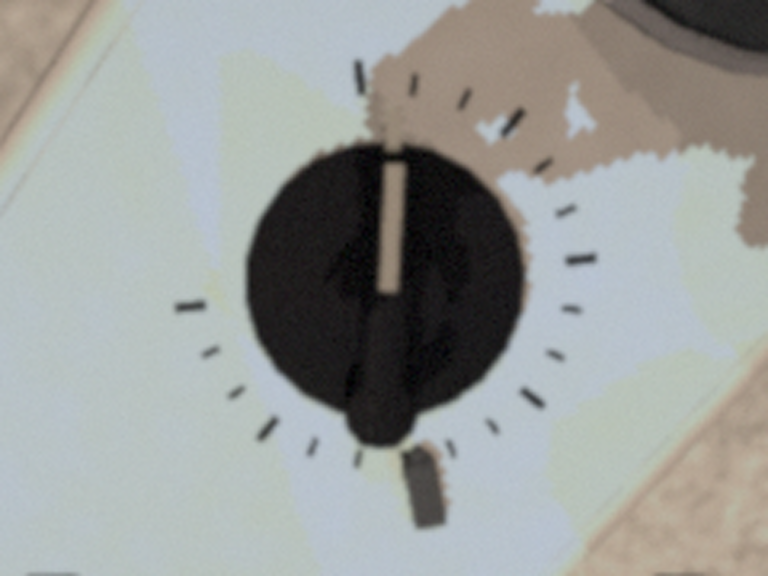

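The crop shows the disc centre at (386,278), the white line from (388,292) to (395,162), the marker from about (419,455) to (431,522), and the zero tick at (360,77).

```bash
python3 - <<'E'
from h import *
d=np.load("w2.npz");T=d["T"]
H=lambda u,v,z:hit(d,T,207+(u+.5)/3.2-.5,80+(v+.5)/3.2-.5,.055+z)[:2]
c=H(386,278,.006); print("disc",c, "width",np.linalg.norm(H(248,278,.006)-H(524,278,.006)))
ang=lambda p,q:np.degrees(np.arctan2(*(p-q)[::-1]))
a=H(388,292,.033);b=H(395,162,.033);print("line",a,b,ang(b,a),np.linalg.norm(b-a))
t=H(395,142,.006);print("tip",ang(t,c))
rc=H(424,487,.003);ri,ro=H(417,450,.003),H(430,525,.003);print("rider",ang(rc,c),ang(ro,ri),np.linalg.norm(rc-c))
for u,v in[(360,77),(512,122),(581,259),(532,398),(267,429),(190,306)]: print((u,v),ang(H(u,v,0),c),np.linalg.norm(H(u,v,0)-c))
P=cloud(d,T);m=(abs(P[...,2]-.055)<.006)
print(np.median(P[m],0))
E
```

```text
disc [0.52589147 0.06461782] width 0.0698048742218006
line [0.52417275 0.0659502 ] [0.5033619  0.08565133] 136.56908085128057 0.028657043685276447
tip 135.8226035682147
rider -30.30851536476725 -30.708973632391267 0.059715732453374734
(360, 77) 146.87483430359316 0.048747521147976244
(512, 122) 99.84296666875001 0.04883409161492761
(581, 259) 53.46098527114622 0.0504777052535025
(532, 398) 8.663525073561154 0.05226286905481316
(267, 429) -77.58701532024392 0.05349480939509576
(190, 306) -121.24919248260689 0.05179837733142959
[0.52882878 0.06650462 0.05467831]
```

Request:
drive_tool([
  [0.003, 0, 0, 0, 0, 2.8, 0],
  [0.026, 0.002, 0, 0, 0, 0, 0],
  [0, 0, 0.03, 0, 0, 0, 0],
  [0, 0, 0.03, 0, 0, 0, 0],
  [0, 0, 0.01, 0, 0, 0, 0],
  [0, 0, 0, 0, 0, 0, 0],
  [0, 0, 0, 0, 0, 0, 0],
  [0, 0, 0, 0, 0, 0, 0],
])

```text
t: 4.55
tcp_pos: [0.5293, 0.0632, 0.1053]
tool_rot: [0.37, 0.929, 0.0, 0.002]
force: [-0.7, -0.8, -0.4]
finger_gap: 0.495
gripper_force: 0.0
```

```bash
python3 - <<'E'
from h import *
s=manip.sense();t=tool(s);print(s['t'],s['tcp_pos'],np.degrees(np.arctan2(t[1,0],t[0,0])),s['finger_gap'],s['force'])
print(t[:3,:3].T@(np.array([.5275,.0627,.080])-s['tcp_pos']))
E
```

```text
4.55 [0.529333   0.06321317 0.10532851] 136.51158684534815 0.4947638361972448 [-0.65393847 -0.76662852 -0.4304346 ]
[ 0.00104202 -0.00168594  0.02532249]
```

Request:
drive_tool([
  [0.001, -0.0015, 0.013, 0, 0, 0, 0],
  [0, 0, 0.012, 0, 0, 0, 0],
  [0, 0, 0, 0, 0, 0, 0],
  [0, 0, 0, 0, 0, 0, -0.3],
  [0, 0, 0, 0, 0, 0, -1],
  [0, 0, 0, 0, 0, 0, -1],
  [0, 0, 0, 0, 0, 0, -1],
  [0, 0, 0, 0, 0, 0, -1],
  [0, 0, 0, 0, 0, 0, -1],
], newtons=25)

```text
t: 5.45
tcp_pos: [0.5276, 0.0639, 0.0791]
tool_rot: [0.371, 0.929, 0.001, 0.001]
force: [2.8, 5.0, -1.7]
finger_gap: 0.336
gripper_force: 24.9
```

Request:
drive_tool([
  [0, 0, 0, 0, 0, 0, -1],
  [0, 0, 0, 0, 0, 0, -1],
])

```text
t: 5.65
tcp_pos: [0.5275, 0.0639, 0.0791]
tool_rot: [0.371, 0.929, 0.001, 0.001]
force: [2.2, 5.0, -2.7]
finger_gap: 0.337
gripper_force: 24.9
```

```bash
python3 - <<'E'
from h import *
d,T=wrist("w3");s=manip.sense();t=tool(s);print(s['t'],s['tcp_pos'],np.degrees(np.arctan2(t[1,0],t[0,0])),s['finger_gap'],s['force'],s['ft_torque'])
E
```

```text
5.7 [0.52754266 0.06388282 0.07909255] 136.49748508842822 0.33181230402707323 [ 1.76021376  3.75143278 -1.94288858] [ 0.74339409 -0.27350995  0.00689362]
```

View pics/w3.png

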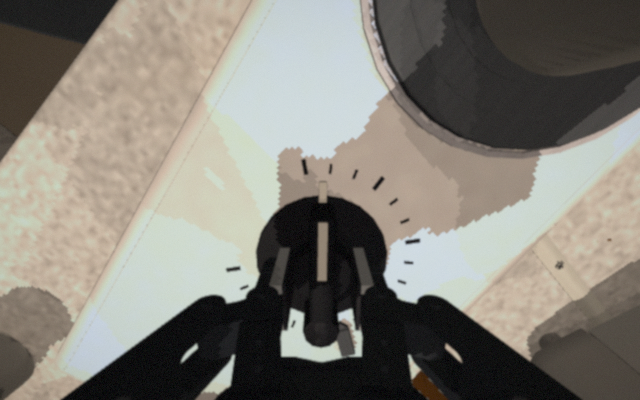

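```bash
python3 - <<'E'
from h import *
im=cv2.imread("pics/w3.png")[180:370,220:430].astype(float)
im=255*(im/255)**.4
cv2.imwrite("pics/w3c.png",cv2.resize(im.astype(np.uint8),None,fx=3,fy=3,interpolation=cv2.INTER_CUBIC))
d=np.load("w3.npz");P=cloud(d,d["T"])
for v in (255,270,285,300):print(v,[(u,round(float(P[v,u,2]),3)) for u in range(262,385,8)])
E
```

```text
255 [(262, 0.061), (270, 0.061), (278, 0.078), (286, 0.078), (294, 0.066), (302, 0.076), (310, 0.086), (318, 0.089), (326, 0.09), (334, 0.087), (342, 0.076), (350, 0.071), (358, 0.078), (366, 0.061), (374, 0.061), (382, 0.06)]
270 [(262, 0.085), (270, 0.085), (278, 0.092), (286, 0.091), (294, 0.077), (302, 0.077), (310, 0.086), (318, 0.089), (326, 0.089), (334, 0.088), (342, 0.078), (350, 0.077), (358, 0.093), (366, 0.091), (374, 0.084), (382, 0.084)]
285 [(262, 0.105), (270, 0.105), (278, 0.103), (286, 0.102), (294, 0.071), (302, 0.076), (310, 0.087), (318, 0.089), (326, 0.088), (334, 0.086), (342, 0.077), (350, 0.076), (358, 0.102), (366, 0.103), (374, 0.105), (382, 0.105)]
300 [(262, 0.114), (270, 0.113), (278, 0.115), (286, 0.103), (294, 0.062), (302, 0.061), (310, 0.087), (318, 0.089), (326, 0.088), (334, 0.085), (342, 0.061), (350, 0.061), (358, 0.103), (366, 0.114), (374, 0.115), (382, 0.114)]
```

View pics/w3c.png

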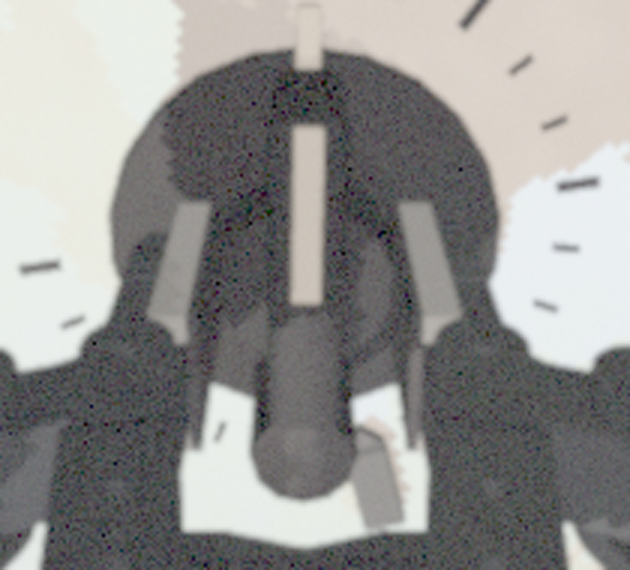

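The enlarged crop shows a raised hub about 28 mm across under the bar, with its top near z = 0.077. The pads are closed on that hub, not on the bar. I'll regrip higher, on the bar.

Request:
drive_tool([
  [0, 0, 0, 0, 0, 0, -0.1],
  [0, 0, 0, 0, 0, 0, -0.1],
  [0, 0, -0.014, 0, 0, 0, -0.1],
  [0, -0.001, 0, 0, 0, 0, -0.1],
  [0, 0, 0, 0, 0, 0, -1],
  [0, 0, 0, 0, 0, 0, -1],
  [0, 0, 0, 0, 0, 0, -1],
  [0, 0, 0, 0, 0, 0, -1],
  [0, 0, 0, 0, 0, 0, -1],
  [0, 0, 0, 0, 0, 0, -1],
], newtons=25)

```text
t: 6.7
tcp_pos: [0.5273, 0.0639, 0.0929]
tool_rot: [0.371, 0.929, 0.002, 0.001]
force: [2.4, 7.1, 2.1]
finger_gap: 0.128
gripper_force: 30.4
```

Request:
drive_tool([
  [0, 0.001, 0, 0, 0, 0, -1],
  [0, 0.001, 0, 0, 0, 4, -1],
  [0, 0, 0, 0, 0, 8, -1],
  [0, 0, 0, 0, 0, 8, -1],
  [0, 0, 0, 0, 0, 8, -1],
  [0, 0, 0, 0, 0, 8, -1],
  [0, 0, 0, 0, 0, 4, -1],
])

```text
t: 7.4
tcp_pos: [0.528, 0.0644, 0.0929]
tool_rot: [0.667, 0.745, 0.001, 0.0]
force: [1.3, 3.5, 3.9]
finger_gap: 0.129
gripper_force: 30.6
```

```bash
python3 - <<'E'
from h import *
s=manip.sense();t=tool(s);print(s['t'],s['tcp_pos'],np.degrees(np.arctan2(t[1,0],t[0,0])),s['finger_gap'],s['force'],t[:3,:3].T@s['force'],s['ft_torque'])
E
```

```text
7.4 [0.52799867 0.06438735 0.09290171] 96.27898137116141 0.12858855973815067 [1.27498029 3.53461161 3.90642685] [ 3.37653974  1.66189287 -3.90080967] [ 0.64099738 -0.1247521   0.0044628 ]
```

Request:
drive_tool([
  [0, 0, 0, 0, 0, 8, -1],
  [0, 0, 0, 0, 0, 8, -1],
  [0, 0, 0, 0, 0, 8, -1],
  [0, 0, 0, 0, 0, 8, -1],
  [0, 0, 0, 0, 0, 8, -1],
  [0, 0, 0, 0, 0, 8, -1],
  [0, 0, 0, 0, 0, 8, -1],
  [0, 0, 0, 0, 0, 8, -1],
  [0, 0, 0, 0, 0, 8, -1],
])

```text
t: 8.3
tcp_pos: [0.5291, 0.0639, 0.0929]
tool_rot: [0.978, 0.21, 0.002, 0.0]
force: [2.2, 0.8, 1.9]
finger_gap: 0.127
gripper_force: 30.4
```

Request:
drive_tool([
  [0, 0, 0, 0, 0, 8, -1],
  [0, 0, 0, 0, 0, 8, -1],
  [0, 0, 0, 0, 0, 8, -1],
  [0, 0, 0, 0, 0, 8, -1],
  [0, 0, 0, 0, 0, 8, -1],
  [0, 0, 0, 0, 0, 8, -1],
  [0, 0, 0, 0, 0, 6.0, -1],
  [0, 0, 0, 0, 0, 0, -1],
  [0, 0, 0, 0, 0, 0, -1],
])

```text
t: 9.2
tcp_pos: [0.529, 0.0631, 0.0929]
tool_rot: [0.967, -0.253, 0.002, -0.0]
force: [3.6, -1.7, 1.2]
finger_gap: 0.13
gripper_force: 30.2
```

```bash
python3 - <<'E'
from h import *
s=manip.sense();t=tool(s);print(s['t'],s['q'],s['tcp_pos'],np.degrees(np.arctan2(t[1,0],t[0,0])),s['finger_gap'],s['force'],t[:3,:3].T@s['force'],s['ft_torque'])
E
```

```text
9.2 [-9.08922792e-02  6.37848339e-01  1.79093725e+00 -9.13807476e-04
  7.08693085e-01  1.99296692e+00] [0.52904326 0.06307245 0.09293991] -29.356787659157234 0.1296389735153286 [ 3.64291672 -1.71204929  1.1971749 ] [ 4.01918701 -0.29507974 -1.18078214] [-0.41868475 -0.73256883 -0.03209054]
```

Request:
drive_tool([
  [0, 0, 0, 0, 0, 0, -0.3],
  [0, 0, 0, 0, 0, 0, -0.3],
  [0, 0, -0.02, 0, 0, 0, 0],
  [0, 0, -0.03, 0, 0, 0, 0.5],
  [-0.03, 0, -0.03, 0, 0, 0, 0.8],
  [0, 0, 0, 0, 0, 0, 0.8],
  [0, 0, 0, 0, 0, 0, 0.8],
  [0, 0, 0, 0, 0, 0, 0.8],
])

```text
t: 10.0
tcp_pos: [0.5006, 0.0785, 0.1718]
tool_rot: [0.967, -0.254, -0.001, 0.0]
force: [1.3, -0.3, 0.0]
finger_gap: 0.898
gripper_force: 0.0
```

```bash
python3 - <<'E'
from h import *
d,T=wrist("w4");s=manip.sense();print(s['t'],s['tcp_pos'])
p=proj(d,T,[.5275,.0627,.061]);print(p)
u,v=int(p[0])-90,int(p[1])-70;print(u,v)
im=cv2.imread("pics/w4.png")[v:v+140,u:u+180].astype(float);im=255*(im/255)**.6
cv2.imwrite("pics/w4c.png",cv2.resize(im.astype(np.uint8),None,fx=4.2,fy=4.2,interpolation=cv2.INTER_CUBIC))
E
```

```text
10.05 [0.50073582 0.07840577 0.17162908]
(np.float64(320.40773016059), np.float64(167.1440293575943))
230 97
```

View pics/w4c.png

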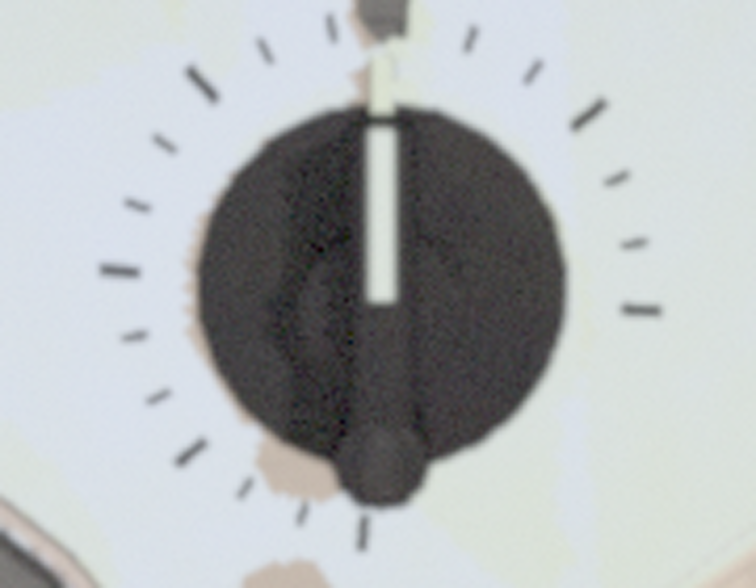

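The crop shows the white line at column 382, the pointer tip at about (384,55) and the marker's lower end at about (384,25), so they are almost in line. I'll measure it to sub-pixel accuracy.

```bash
python3 - <<'E'
from h import *
d=np.load("w4.npz");T=d["T"];g=cv2.cvtColor(d["image"],cv2.COLOR_RGB2GRAY).astype(int)
for v in range(82,130,2): print(v,g[v,306:338].tolist())
print([ (v,g[v,306:338].tolist()) for v in (135,150,165)])
E
```

```text
82 [201, 204, 204, 202, 202, 198, 181, 158, 129, 95, 79, 80, 80, 77, 81, 80, 76, 79, 80, 88, 117, 164, 193, 200, 202, 203, 203, 203, 202, 205, 202, 202]
84 [202, 201, 203, 201, 203, 201, 196, 179, 138, 97, 77, 76, 78, 76, 80, 80, 78, 82, 82, 86, 120, 165, 192, 202, 203, 202, 204, 204, 204, 202, 203, 203]
86 [202, 203, 204, 203, 202, 199, 189, 173, 140, 100, 77, 76, 79, 77, 79, 79, 80, 80, 81, 88, 116, 166, 194, 202, 202, 201, 204, 202, 202, 202, 203, 202]
88 [201, 203, 203, 203, 202, 192, 174, 153, 129, 93, 77, 81, 78, 77, 80, 78, 82, 78, 81, 87, 119, 165, 194, 200, 203, 201, 202, 203, 202, 204, 203, 204]
90 [204, 203, 202, 203, 205, 201, 191, 168, 129, 93, 78, 80, 79, 79, 78, 79, 79, 81, 78, 85, 113, 165, 193, 202, 201, 202, 202, 203, 203, 202, 204, 202]
92 [204, 205, 204, 204, 203, 201, 193, 174, 133, 94, 77, 78, 78, 77, 78, 77, 79, 79, 78, 86, 117, 165, 193, 199, 201, 204, 202, 203, 203, 201, 202, 201]
94 [203, 205, 203, 203, 201, 193, 176, 158, 128, 96, 77, 78, 79, 79, 75, 79, 80, 78, 75, 83, 108, 160, 191, 200, 202, 202, 203, 203, 204, 203, 202, 201]
96 [203, 202, 203, 204, 203,
[... 2355 characters left out ...]
[30, 28, 27, 34, 25, 29, 25, 16, 15, 14, 19, 25, 44, 55, 53, 55, 47, 38, 28, 22, 15, 13, 19, 28, 28, 27, 30, 33, 31, 34, 33, 42]
128 [29, 31, 27, 28, 26, 17, 17, 19, 22, 20, 39, 86, 136, 165, 171, 169, 160, 126, 70, 36, 23, 24, 22, 21, 26, 32, 29, 33, 29, 30, 31, 31]
[(135, [17, 15, 13, 23, 19, 17, 19, 14, 17, 28, 48, 103, 163, 195, 203, 203, 194, 157, 89, 42, 31, 22, 19, 18, 24, 24, 23, 28, 26, 32, 28, 28]), (150, [20, 15, 14, 10, 17, 15, 14, 21, 21, 24, 46, 100, 161, 197, 204, 203, 195, 157, 90, 38, 25, 23, 19, 14, 21, 22, 26, 27, 27, 26, 26, 28]), (165, [30, 26, 19, 20, 19, 14, 13, 19, 22, 21, 48, 104, 162, 194, 203, 204, 194, 156, 93, 42, 25, 20, 20, 21, 27, 24, 30, 20, 27, 27, 26, 28])]
```

The pointer (about col 320.6) and marker (about col 320.6) agree to roughly 0.3°, so the dial is set. Next I'll plan the lever push and check clearances there.

```bash
python3 - <<'E'
from h import *
d=np.load("w1.npz");T=d["T"];y=np.radians(11.0)
c=np.array([.5275,.0627]);pv=c+R.from_euler('z',y).as_matrix()[:2,:2]@[.02,-.125]
post=lambda l:pv+.075*np.array([np.cos(3.642+y-l),np.sin(3.642+y-l)])
print("pivot",pv,"proj post top",proj(d,T,[*post(0),.093]),proj(d,T,[*pv,.065]))
P=cloud(d,T);g=d["image"].max(-1)
m=(P[...,2]>.075)&(P[...,2]<.105)&(np.hypot(P[...,0]-post(0)[0],P[...,1]-post(0)[1])<.03);print("post pts",m.sum(),np.median(P[m],0))
dirp=np.array([-np.sin(y),np.cos(y)])
st=post(0)-.034*dirp
m=(P[...,2]>.02)&(P[...,2]<.2)&(P[...,1]<-.1)&(d["z_map"]>0.2)&(P[...,0]<.75)
Q=P[m];r=np.hypot(*(Q[:,:2]-st).T);i=np.argsort(r)
far=[q for q in Q[i] if np.hypot(*(q[:2]-post(0)))>.015 and not(q[2]<.075 and np.hypot(*(q[:2]-pv))<.09) and q[2]>.062][:3];print("near",st,far)
s=manip.sense();t=tool(s);print(s['tcp_pos'],s['q'])
for l in (-.45,0,.25,.5,.75,1,1.05): print(l,post(l)-.021*dirp)
E
```

```text
pivot [ 0.57098367 -0.05618722] proj post top (np.float64(456.48081738254507), np.float64(201.5288811604253)) (np.float64(427.86498078653636), np.float64(125.1522495466966))
post pts 220 [ 0.51521778 -0.10086954  0.09100473]
near [ 0.51974216 -0.13744115] [array([ 0.56920422, -0.1777272 ,  0.07079845]), array([ 0.57279369, -0.17387452,  0.0684024 ]), array([ 0.56900256, -0.17895848,  0.06787865])]
[0.50073582 0.07840577 0.17162908] [-6.54416631e-02  4.80268617e-01  1.79828247e+00 -7.64856979e-05
  8.65067407e-01  2.01973406e+00]
-0.45 [ 0.54383427 -0.14502367]
0 [ 0.51726164 -0.12467999]
0.25 [ 0.50721094 -0.10890918]
0.5 [ 0.50137445 -0.09114205]
0.75 [ 0.50011507 -0.0724833 ]
1 [ 0.50351108 -0.05409302]
1.05 [ 0.50473536 -0.05054891]
```

Request:
drive_tool([
  [0, 0, 0, 0, 0, -8.1, -1],
  [0, 0, 0, 0, 0, -8.1, -1],
  [0, 0, 0, 0, 0, -8.1, -1],
  [0, 0, 0, 0, 0, -8.1, -1],
  [0, 0, 0, 0, 0, -8.1, -1],
])

```text
t: 10.55
tcp_pos: [0.5009, 0.0782, 0.1713]
tool_rot: [0.995, 0.099, -0.001, -0.0]
force: [0.7, 0.2, -0.2]
finger_gap: 0.046
gripper_force: 0.0
```

Request:
drive_tool([
  [-0.0045, 0.043, 0, 0, 0, 0, -1],
  [-0.0045, 0.043, 0, 0, 0, 0, -1],
  [-0.0045, 0.043, 0, 0, 0, 0, -1],
  [-0.0045, 0.043, 0, 0, 0, 0, -1],
  [-0.0045, 0.043, 0, 0, 0, 0, -1],
  [0, 0, 0.02, 0, 0, 0, -1],
  [0, 0, 0.02, 0, 0, 0, -1],
  [0, 0, 0, 0, 0, 0, -1],
  [0, 0, 0, 0, 0, 0, -1],
])

```text
t: 11.45
tcp_pos: [0.5197, -0.1368, 0.1317]
tool_rot: [0.995, 0.096, -0.001, -0.001]
force: [0.2, 0.7, -0.1]
finger_gap: 0.005
gripper_force: 0.0
```

```bash
python3 - <<'E'
from h import *
s=manip.sense();t=tool(s);print(s['t'],s['tcp_pos'],np.degrees(np.arctan2(t[1,0],t[0,0])),s['finger_gap'],s['force'])
print(t[:3,:3].T@(np.array([.5197,-.1374,.087])-s['tcp_pos']))
w=[np.array([.5197,-.1374])]+[np.array(p) for p in[(.51726,-.12468),(.50721,-.10891),(.50137,-.09114),(.50012,-.07248),(.50351,-.05409),(.5047,-.0505)]]
for a,b in zip(w,w[1:]): print((t[:3,:3].T@np.array([*(b-a),0])).round(4))
E
```

```text
11.45 [ 0.51968363 -0.13681756  0.13165485] 11.016553514203775 0.0053959962486852 [ 0.18065207  0.6951129  -0.14914264]
[-2.92810337e-06  6.44824290e-04  4.46539907e-02]
[ 0.    -0.013  0.   ]
[-0.0069 -0.0174  0.    ]
[-0.0023 -0.0186  0.    ]
[ 0.0023 -0.0186  0.    ]
[ 0.0068 -0.0174  0.    ]
[ 0.0019 -0.0033  0.    ]
```

Request:
drive_tool([
  [0, 0, 0.025, 0, 0, 0, -1],
  [0, 0, 0.0195, 0, 0, 0, -1],
  [0, 0, 0, 0, 0, 0, -1],
  [0, -0.0065, 0, 0, 0, 0, -1],
  [0, -0.0065, 0, 0, 0, 0, -1],
  [-0.0035, -0.0087, 0, 0, 0, 0, -1],
  [-0.0034, -0.0087, 0, 0, 0, 0, -1],
  [0, 0, 0, 0, 0, 0, -1],
])

```text
t: 12.25
tcp_pos: [0.5068, -0.1074, 0.0892]
tool_rot: [0.995, 0.097, 0.0, 0.0]
force: [-0.6, -3.1, 1.1]
finger_gap: -0.002
gripper_force: 1.2
```

Request:
drive_tool([
  [-0.0012, -0.0093, 0, 0, 0, 0, -1],
  [-0.0011, -0.0093, 0, 0, 0, 0, -1],
  [0.0011, -0.0093, 0, 0, 0, 0, -1],
  [0.0012, -0.0093, 0, 0, 0, 0, -1],
  [0.0034, -0.0087, 0, 0, 0, 0, -1],
  [0, 0, 0, 0, 0, 0, -1],
  [0, 0, 0, 0, 0, 0, -1],
])

```text
t: 12.95
tcp_pos: [0.5022, -0.062, 0.0881]
tool_rot: [0.995, 0.097, -0.0, -0.0]
force: [-1.5, -2.7, 0.4]
finger_gap: 0.005
gripper_force: 1.2
```

Request:
drive_tool([
  [0.0015, -0.004, 0, 0, 0, 0, -1],
  [0.0015, -0.004, 0, 0, 0, 0, -1],
  [0, 0, 0, 0, 0, 0, -1],
  [0, 0, 0, 0, 0, 0, -1],
])

```text
t: 13.35
tcp_pos: [0.5036, -0.0541, 0.0881]
tool_rot: [0.995, 0.096, 0.0, 0.0]
force: [0.1, -2.9, -0.7]
finger_gap: 0.002
gripper_force: 1.4
```

Request:
drive_tool([
  [0.001, -0.003, 0, 0, 0, 0, -1],
  [0, 0, 0, 0, 0, 0, -1],
  [0, 0, 0, 0, 0, 0, -1],
])

```text
t: 13.65
tcp_pos: [0.5041, -0.052, 0.0882]
tool_rot: [0.995, 0.097, 0.0, 0.001]
force: [-1.3, -7.3, -1.5]
finger_gap: -0.003
gripper_force: 3.4
```

Request:
drive_tool([
  [0.0005, -0.002, 0, 0, 0, 0, -1],
  [0, 0, 0, 0, 0, 0, -1],
  [0, 0, 0, 0, 0, 0, -1],
])

```text
t: 13.95
tcp_pos: [0.5042, -0.0514, 0.0882]
tool_rot: [0.995, 0.097, -0.0, 0.002]
force: [-2.6, -13.0, -1.3]
finger_gap: -0.006
gripper_force: 6.2
```

Request:
drive_tool([
  [-0.001, 0.004, 0, 0, 0, 0, -1],
  [0, 0, -0.03, 0, 0, 0, -1],
  [0, 0, -0.04, 0, 0, 0, -1],
  [0, 0, -0.03, 0, 0, 0, -1],
  [-0.04, 0, -0.02, 0, 0, 0, -1],
  [-0.04, 0, 0, 0, 0, 0, -1],
  [0, 0, 0, 0, 0, 0, -1],
  [0, 0, 0, 0, 0, 0, -1],
  [0, 0, 0, 0, 0, 0, -1],
])

```text
t: 14.85
tcp_pos: [0.4266, -0.0684, 0.2084]
tool_rot: [0.995, 0.096, 0.001, 0.0]
force: [0.1, 0.2, -0.2]
finger_gap: -0.005
gripper_force: 0.0
```

```bash
python3 - <<'E'
from h import *
d,T=wrist("w5");s=manip.sense();print(s['t'],s['tcp_pos'],s['force'])
print(proj(d,T,[.5133,-.1041,.093]),proj(d,T,[.5275,.0627,.061]))
E
```

```text
14.9 [ 0.42669081 -0.0684234   0.20822753] [0.46340382 0.2180909  0.31591968]
(np.float64(387.54449026846584), np.float64(105.06845333033552)) (np.float64(186.99851627947172), np.float64(46.461593243139816))
```

View pics/w5.png

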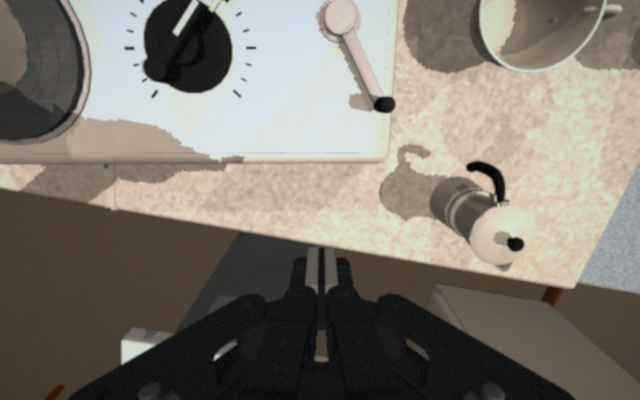

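The lever post is at (386,104), which matches its predicted rest position of (388,105). The dial still points the same way and the nearby things visible here have not moved.

```bash
python3 -c "
from station import manip
print(manip.sign_off())"
```

```text
the job is handed in; nothing more can be done
None
```

The job is handed in: the dial pointer is in line with the marker to within about 0.3° as measured in the wrist picture, and the lever was pushed to its stop and sprang back to rest; no result came back from the judging.

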